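Shut and latch the rearing tub

TASK

Close up the rearing tub on the bench: first push its lid down until it is fully shut, then push each of the two blue latches at its front up and over so that it snaps down over the lid, and leave the tub closed with your hand clear. A push with the fingertips does it all: do not raise the lid any further, do not lift, tip or shove the tub from its place, and leave the other things on the bench as they are.

Things in the scene. Friction and masses are not known exactly. Their poses are not given: they have to be found in the camera images.
- tub: the rearing tub: translucent, 180 (x) x 280 (y) mm, 113 mm tall without its lid, tan egg tray inside, about 2.8 kg in all, standing loose on the bench. Origin: centre of its underside; z up; its front, with the two latches, faces its -x (roughly the robot), +y is its left side seen from the robot
- lid (a joint): hinge of the tub's lid, rad: 0 = shut, grows as the front edge rises. The hinge is stiff: the lid stays where it is left, and goes down under about 1.5 N at its front edge
- lid_front (a point): point on the top face of the lid, midway between the two sides and 21 mm in from its front edge. The lid is a white plate with a green mesh panel, 186 x 288 mm, 10 mm thick, hinged along the tub's far (+x) rim, axis along the tub's y at x 92, z 115 mm in the tub's frame. The point lies 165 mm from the axis and 10 mm above its level; shut, it is at x -73, y 0, z 125 mm in the tub's frame
- latch_left (a joint): hinge of the left blue latch, rad: 0 = open, the paddle leans back from the tub towards its front, 25 degrees off upright; 0.44 = upright, the dead centre; 1.95 = latched, the paddle lies over the lid, 3 degrees off level. A spring drives it away from dead centre to whichever end is nearer, so it snaps; about 1.5 N square to the paddle at its tip starts it, up to 3 N where the finger rubs on it. The axis is level, along the tub's y
- latch_left_tip (a point): middle of the round bar at the free tip of the left (+y) latch paddle. The paddle is bright blue, 50 mm wide (along the tub's y), 6 mm thick; its tip bar is 54 mm long, 12 mm thick, 70 mm from the latch's hinge, which lies at x -109, y 80, z 130 mm in the tub's frame, between small white ears 138 mm high. Open, the tip lies 30 mm in front of the hinge line and 63 mm above it
- latch_right (a joint): hinge of the right blue latch, rad: 0 = open, the paddle leans back from the tub towards its front, 25 degrees off upright; 0.44 = upright, the dead centre; 1.95 = latched, the paddle lies over the lid, 3 degrees off level. A spring drives it away from dead centre to whichever end is nearer, so it snaps; about 1.5 N square to the paddle at its tip starts it, up to 3 N where the finger rubs on it. The axis is level, along the tub's y
- latch_right_tip (a point): middle of the round bar at the free tip of the right (-y) latch paddle. The paddle is bright blue, 50 mm wide (along the tub's y), 6 mm thick; its tip bar is 54 mm long, 12 mm thick, 70 mm from the latch's hinge, which lies at x -109, y -80, z 130 mm in the tub's frame, between small white ears 138 mm high. Open, the tip lies 30 mm in front of the hinge line and 63 mm above it
- spray: blue spray bottle with a white head, 60 mm across, 189 mm tall; bystander. Origin: centre of its underside
- jar: white jar with a blue cap, 64 mm across, 85 mm tall; bystander. Origin: centre of its underside
- roll: white paper roll standing on end, 64 mm across, 100 mm tall; bystander. Origin: centre of its underside
- small_tub: small closed translucent tub with white lid, 112 x 142 x 85 mm; bystander. Origin: centre of its underside
- spoon: blue-handled spoon lying flat, 170 mm long; bystander. Origin: middle of its length, at the underside
- dish: shallow red dish, 80 mm across, 25 mm tall; bystander. Origin: centre of its underside
- can: black can, 52 mm across, 70 mm tall; bystander. Origin: centre of its underside

How it is judged:
By the outcome, as a careful person would: the job done as asked, in the order asked, and still so for the second after the job is handed in, with the robot touching nothing.
It also fails if it takes over 48 s, if anything falls off the work surface, if the arm or the gripper's body presses on something with over 40 N, if the wrist force passes 120 N, or if a joint passes its speed limit or range.

ROBOT

A 7-joint arm with a two-finger parallel gripper is mounted at the origin on the work surface. World frame = base frame: x ahead of the robot, y to its left, z up, the work surface at z = 0. Lengths are in m, angles in rad, forces in N, time in s.
With the tool pointing down it reaches from about 0.4 to 0.925 m from the base axis. Payload 5.6 kg.
Tool frame: the origin (TCP) lies at the very end of the fingers, on their centre line; the grasp point (between the pads) lies behind it (pinch_z is the z of the grasp point in the tool frame, in m); z points along the fingers, y is the line along which they close (so a half turn about z gives the same grasp; the last joint's range is limited). The gripper opens to 85 mm and grips with 20 to 120 N. Pads are 22 mm wide; open, the fingers measure 114 mm over their backs; the gripper's body (76 mm by 85 mm) begins 54 mm behind the grasp point. The pads swing forward as they close: fully open they stand 13 mm farther back than shut.
Start: joints at [-1.144, 0.468, -0.012, 1.603, 0.006, 1.071, -0.056], TCP at [0.294, 0.58, 0.231] pointing down, gripper open.
Joint ranges: [-2.53, 2.53], [-0.31, 2.02], [-1.57, 1.55], [0.28, 2.44], [-1.29, 4.43], [0.15, 1.84], [-2.92, 2.92]. Speed limits (rad/s): [2.57, 2.57, 3.14, 3.14, 3.14, 3.14, 3.14].

INTERFACE

Orientations are given as [roll, pitch, yaw] about the fixed x, y, z axes, in that order (R = Rz(yaw) Ry(pitch) Rx(roll)).
In Python, from station import get_state, capture, calibration, sign_off, pinch_z gives the robot as it stands.
- The arm moves only by the tool move_arm, never from a script. Its argument "commands" is a list of rows, each an object of numbers: "tx", "ty", "tz": the shift along the tool's x, y, z in units of 3 cm (1.0 is 3 cm); "wx", "wy", "wz": the turn, a rotation vector about the tool's x, y, z in units of 0.1 rad (1.0 is 0.1 rad); "hand": the closure in counts, from 0 (fully open) to 255 (shut). A call has 1 to 20 rows; each row shifts and turns the commanded pose from where the row before left it, along the tool's axes as they then stand; what a row does not reach is not made up. A row lasts 1/8 s, in which the tool goes at most 62.5 mm and 10.7 degrees, less where a joint would pass 70% of its speed; a pose out of reach is approached as far as the arm can. A call with a number of a shift or a turn outside -1 to 1 is refused whole. A call with a gripper value outside its range is refused whole. The fingers move at their own pace and stop on an object; "force" is the grip in N (left out, the last holds). Time passes only in rows, so rows that do not move let the fingers close. It gives the time, the measured TCP pose, the force, the opening and the grip force at its end, in the units of the state.
- get_state(): the state, without advancing time (a new reading comes with each control period).
- capture(name): name is "side" or "top" or "wrist"; returns the picture (480x640x3 uint8, red, green, blue); there is no depth.
- calibration(name): a dict with "K" (3x3 intrinsics, pixels), "R" (3x3) and "t" (3): a world point X has camera coordinates R X + t; the wrist camera has in their place "mount" (4x4, takes a point from camera to tool coordinates, whose origin is the TCP and whose axes are the flange's). Camera axes: x right, y down, z forward; pixel columns grow to the right and rows downward; lengths in m; the calibration is good to about 2 mm. A picture is of the moment at which its call begins: read the wrist's pose just before it. calibration takes no time and is no camera call.
- sign_off(): hands the job in; it is judged then, once.
The state is a dict: "time": time; "joint_positions": joint angles; "joint_vel": joint speeds; "effort": joint torques, N m; "tcp_pos": TCP position; "tool_rot": TCP orientation; "force": force on the tool from outside, world axes, zero at the start; "moment": the same for the moment, N m; "grip_width": opening from 0.0 (shut) to 1.0 (fully open); "grip_force": force on a finger pad.
Only numpy, scipy, OpenCV 4.12 (cv2) and the standard library are available. Lean on these libraries where they do the work, as an engineer would, in place of code of your own. Each camera call takes 0.05 s, during which the arm holds its last target. There are 200 camera calls.

## Working session

There is one attempt and no reset: what is moved stays moved. The work goes in short steps, Python scripts to look and compute and a tool call to move; the robot and the scene stay as the last step left them, time stands still between calls to the robot, and variables do not carry over. Pictures are saved under pics/ and viewed, at most 10 in all, crops included, and the job is handed in when it is done.

Besides the shell and the picture viewer there is one more tool, called after "Emit:" as a command line: name --argument value ..., lists and objects as JSON in quotes. move_arm: Moves the arm, as the interface text tells. Shifts and turns lie within -1 to 1; 1 stands for 3 cm of shift or 0.1 rad of turn. Its arguments: {"type":"object","properties":{"commands":{"type":"array"},"force":{"type":"number"}},"required":["commands"]}

```bash
mkdir -p pics; python3 - <<'E'
from station import *
import cv2
s=get_state();print(s['time'],s['tcp_pos'],s['tool_rot'],s['grip_width'],pinch_z)
for n in('side','top'):
    cv2.imwrite(f'pics/{n}0.png',capture(n)[:,:,::-1]);c=calibration(n);print(n,c)
E
```

```text
0.0 [0.2940983  0.57903371 0.23034262] [-3.13982911e+00  1.26346272e-04  2.67166983e+00] 0.9977005746691046 -0.0187
side {'K': array([[440.45747634,   0.        , 322.3889219 ],
       [  0.        , 440.45747634, 235.55152324],
       [  0.        ,   0.        ,   1.        ]]), 'R': array([[ 0.8738612 , -0.48590619, -0.01617931],
       [-0.30838838, -0.52826924, -0.79109305],
       [ 0.37584998,  0.69629504, -0.61148182]]), 't': array([-0.47960996,  0.27335715,  1.10003029])}
top {'K': array([[520.40199278,   0.        , 317.84483323],
       [  0.        , 520.40199278, 237.55596644],
       [  0.        ,   0.        ,   1.        ]]), 'R': array([[ 0.00493219, -0.99995769, -0.00776477],
       [-0.99874159, -0.00453835, -0.04994639],
       [ 0.04990903,  0.00800134, -0.99872172]]), 't': array([0.00865401, 0.5556617 , 1.27194203])}
```

View pics/side0.png

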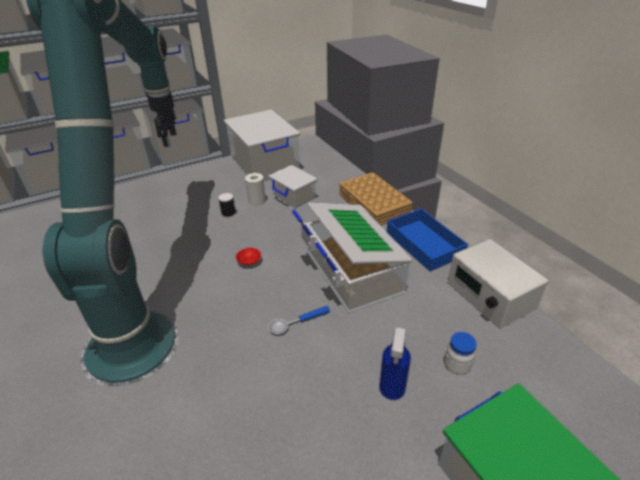

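View pics/top0.png

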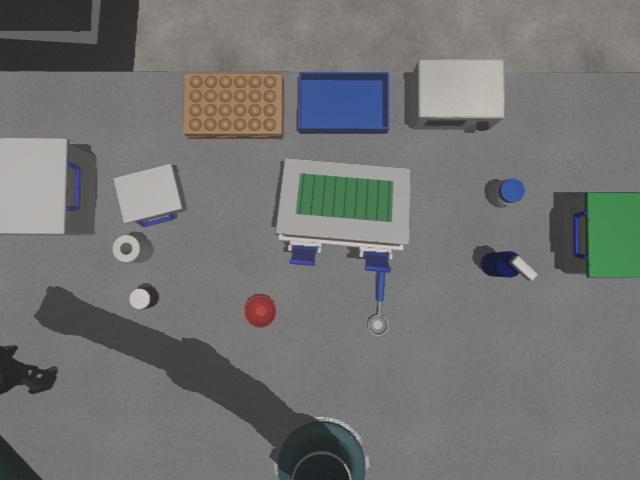

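```bash
python3 - <<'E'
import cv2,numpy as np
a=cv2.imread('pics/top0.png')[150:290,265:425]; b=cv2.imread('pics/side0.png')[190:310,280:420]
a=cv2.resize(a,None,fx=4,fy=4,interpolation=cv2.INTER_CUBIC)
b=cv2.resize(b,None,fx=4,fy=4,interpolation=cv2.INTER_CUBIC)
cv2.imwrite('pics/ta.png',a);cv2.imwrite('pics/sb.png',b)
E
```

```text
(no output)
```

View pics/ta.png

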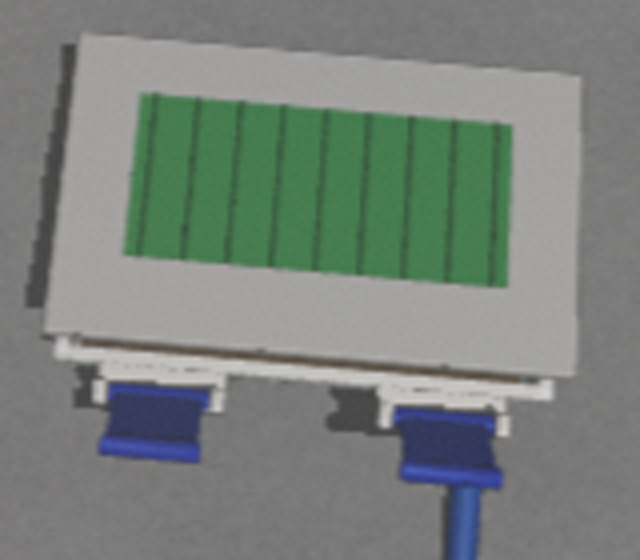

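View pics/sb.png

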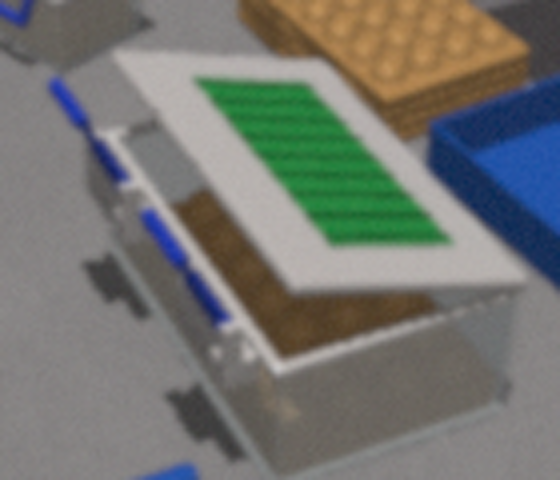

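```bash
cat > h.py <<'E'
import numpy as np
from station import *
def proj(c,P):
    q=(c['R']@np.asarray(P).T).T+c['t']; q=q@c['K'].T; return q[:,:2]/q[:,2:]
def W(p,P): # tub->world
    c,s=np.cos(p[2]),np.sin(p[2]); P=np.atleast_2d(P)
    return np.c_[p[0]+c*P[:,0]-s*P[:,1],p[1]+s*P[:,0]+c*P[:,1],P[:,2]]
def lid(th,r,y,h=.010):
    return [.092-r*np.cos(th)-h*np.sin(th)*-1*-1*-1 if 0 else .092-r*np.cos(th)+h*np.sin(th), y, .115+r*np.sin(th)+h*np.cos(th)]
def tip(a,y): # a joint
    f=np.radians(25)-a
    return [-.109-.07*np.sin(f),y,.130+.07*np.cos(f)]
E
cat > fit.py <<'E'
from h import *
from scipy.optimize import least_squares
def pts(p): 
    th=p[3]
    return W(p,[tip(0,.08),tip(0,-.08),lid(th,0,.144),lid(th,0,-.144),lid(th,.186,.144),lid(th,.186,-.144)])
T=np.array([[302.25,262.2],[378,269],[285.5,159],[410,169],[276.5,233],[409.25,243.75]])
S=np.array([[297.5,216.2],[321.7,249.5],[360,205],[411.25,260.5],[308.75,203],[353.75,262.5]])
ct,cs=calibration('top'),calibration('side')
f=lambda p:np.r_[(proj(ct,pts(p))-T).ravel(),(proj(cs,pts(p))-S).ravel()]
r=least_squares(f,[.65,0,0,.3],loss='soft_l1')
print(r.x,f(r.x).reshape(-1,2).round(1)); print(pts(r.x).round(4)); print('lidfront',W(r.x,lid(r.x[3],.165,0)),'shut',W(r.x,[-.073,0,.125]))
E
python3 fit.py; python3 -c "
from station import *
print(calibration('wrist'))"
```

```text
[ 0.62592377 -0.05019156 -0.08143395  0.3145465 ] [[ 0.9 -0.1]
 [ 0.4 -0.3]
 [-0.3 -1.6]
 [ 1.5 -0.9]
 [-0.5  0.2]
 [ 0.5  1. ]
 [-1.1 -0.4]
 [-1.1  0.2]
 [ 0.3 -0.6]
 [ 1.5 -1. ]
 [-2.1 -0.5]
 [-0.6 -0.4]]
[[ 0.4943  0.0408  0.1934]
 [ 0.4813 -0.1187  0.1934]
 [ 0.7324  0.0856  0.1245]
 [ 0.709  -0.2014  0.1245]
 [ 0.5561  0.1     0.1821]
 [ 0.5327 -0.1871  0.1821]]
lidfront [[ 0.56431789 -0.04516363  0.17555793]] shut [[ 0.55316568 -0.04425345  0.125     ]]
{'K': array([[408.99851583,   0.        , 319.96151031],
       [  0.        , 408.99851583, 245.78041676],
       [  0.        ,   0.        ,   1.        ]]), 'mount': array([[-5.29308669e-04, -9.52520811e-01, -3.04473027e-01,
         7.74369546e-02],
       [ 9.99999628e-01, -2.96614794e-04, -8.10504334e-04,
         3.83605449e-04],
       [ 6.81711042e-04, -3.04473343e-01,  9.52520613e-01,
        -1.42461041e-01],
       [ 0.00000000e+00,  0.00000000e+00,  0.00000000e+00,
         1.00000000e+00]])}
```

Emit:
move_arm --commands '[{"tz":-1,"wz":-0.97,"hand":255},{"tz":-0.3,"wz":-0.97,"hand":255},{"wz":-0.97,"hand":255},{"wz":-0.97,"hand":255},{"hand":255}]'

```text
invalid input at $.commands[0]: expected keys tx, ty, tz, wx, wy, wz, hand
```

Emit:
move_arm --commands '[{"ty":-1,"tx":-0.53},{"ty":-1,"tx":-0.53},{"ty":-1,"tx":-0.53},{"ty":-1,"tx":-0.53},{"ty":-1,"tx":-0.53},{"ty":-1,"tx":-0.53},{"ty":-1,"tx":-0.53},{"ty":-1,"tx":-0.53},{"ty":-1,"tx":-0.53},{"ty":-1,"tx":-0.53},{"ty":-1,"tx":-0.53},{"ty":-1,"tx":-0.53},{"ty":-1,"tx":-0.53},{"ty":-1,"tx":-0.53},{"ty":-1,"tx":-0.53},{"ty":-1,"tx":-0.53},{"ty":-1,"tx":-0.53},{"ty":-1,"tx":-0.53},{"ty":-1,"tx":-0.53},{"ty":0}]'

```text
invalid input at $.commands[0]: expected keys tx, ty, tz, wx, wy, wz, hand
```

```bash
cat > loc.py <<'E'
from h import *
import sys
p=[.6259,-.0502,-.0814]
s=get_state(); d=s['tcp_pos']-np.array([p[0],p[1],0]); c,n=np.cos(p[2]),np.sin(p[2])
print(s['time'],'tub frame',np.round([c*d[0]+n*d[1],-n*d[0]+c*d[1],d[2]],4),'rot',s['tool_rot'].round(3),'F',s['force'].round(2),s['grip_width'])
if len(sys.argv)>1:
    import cv2
    for a in sys.argv[1:]:
        n,o=a.split(':'); im=capture(n)[:,:,::-1]
        if n=='top': im=cv2.resize(im[140:290,260:430],None,fx=4,fy=4,interpolation=cv2.INTER_CUBIC)[:600]
        if n=='side': im=cv2.resize(im[160:310,260:430],None,fx=4,fy=4,interpolation=cv2.INTER_CUBIC)[:600]
        cv2.imwrite('pics/'+o+'.png',im)
E
python3 loc.py wrist:w1
```

```text
0.1 tub frame [-0.3819  0.6002  0.2304] rot [-3.14   0.     2.672] F [ 0.31 -0.28 -0.07] 1.0066711112503888
```

View pics/w1.png

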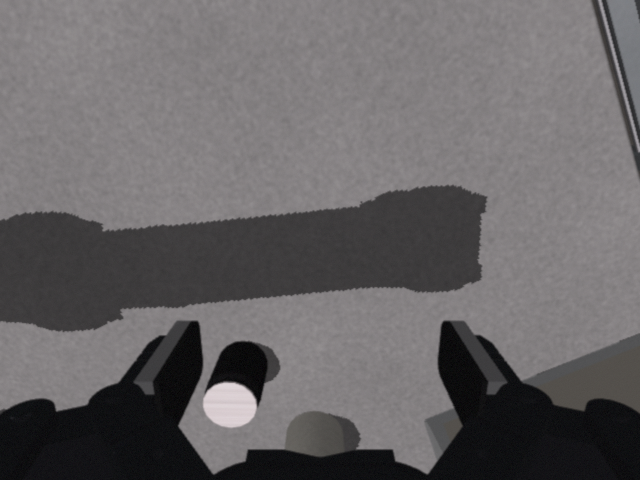

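The moves were refused because every key is needed, so the arm hasn't moved. The picture only shows the start pose: bench, arm shadow, and the can near (230,400). I'll resend with full rows.

Emit:
move_arm --commands '[{"tx":0,"ty":0,"tz":-1,"wx":0,"wy":0,"wz":-0.97,"hand":255},{"tx":0,"ty":0,"tz":-0.3,"wx":0,"wy":0,"wz":-0.97,"hand":255},{"tx":0,"ty":0,"tz":0,"wx":0,"wy":0,"wz":-0.97,"hand":255},{"tx":0,"ty":0,"tz":0,"wx":0,"wy":0,"wz":-0.97,"hand":255},{"tx":0,"ty":0,"tz":0,"wx":0,"wy":0,"wz":0,"hand":255}]'

```text
time: 0.78
tcp_pos: [0.2943, 0.5793, 0.2699]
tool_rot: [-3.141, -0.0, 3.059]
force: [0.1, 0.1, -0.6]
grip_width: 0.001
grip_force: 0.0
```

Emit:
move_arm --commands '[{"tx":-0.53,"ty":-1,"tz":0,"wx":0,"wy":0,"wz":0,"hand":255},{"tx":-0.53,"ty":-1,"tz":0,"wx":0,"wy":0,"wz":0,"hand":255},{"tx":-0.53,"ty":-1,"tz":0,"wx":0,"wy":0,"wz":0,"hand":255},{"tx":-0.53,"ty":-1,"tz":0,"wx":0,"wy":0,"wz":0,"hand":255},{"tx":-0.53,"ty":-1,"tz":0,"wx":0,"wy":0,"wz":0,"hand":255},{"tx":-0.53,"ty":-1,"tz":0,"wx":0,"wy":0,"wz":0,"hand":255},{"tx":-0.53,"ty":-1,"tz":0,"wx":0,"wy":0,"wz":0,"hand":255},{"tx":-0.53,"ty":-1,"tz":0,"wx":0,"wy":0,"wz":0,"hand":255},{"tx":-0.53,"ty":-1,"tz":0,"wx":0,"wy":0,"wz":0,"hand":255},{"tx":-0.53,"ty":-1,"tz":0,"wx":0,"wy":0,"wz":0,"hand":255},{"tx":-0.53,"ty":-1,"tz":0,"wx":0,"wy":0,"wz":0,"hand":255},{"tx":-0.53,"ty":-1,"tz":0,"wx":0,"wy":0,"wz":0,"hand":255},{"tx":-0.53,"ty":-1,"tz":0,"wx":0,"wy":0,"wz":0,"hand":255},{"tx":-0.53,"ty":-1,"tz":0,"wx":0,"wy":0,"wz":0,"hand":255},{"tx":-0.53,"ty":-1,"tz":0,"wx":0,"wy":0,"wz":0,"hand":255},{"tx":-0.53,"ty":-1,"tz":0,"wx":0,"wy":0,"wz":0,"hand":255},{"tx":-0.53,"ty":-1,"tz":0,"wx":0,"wy":0,"wz":0,"hand":255},{"tx":-0.53,"ty":-1,"tz":0,"wx":0,"wy":0,"wz":0,"hand":255},{"tx":-0.53,"ty":-1,"tz":0,"wx":0,"wy":0,"wz":0,"hand":255},{"tx":0,"ty":0,"tz":0,"wx":0,"wy":0,"wz":0,"hand":255}]'

```text
time: 3.28
tcp_pos: [0.5492, -0.0163, 0.2702]
tool_rot: [-3.14, 0.0, 3.053]
force: [0.2, 1.7, 0.3]
grip_width: -0.005
grip_force: 0.0
```

```bash
python3 loc.py wrist:w2
```

```text
3.275 tub frame [-0.0792  0.0275  0.2702] rot [-3.14   0.     3.053] F [0.19 1.74 0.32] -0.00507730289855594
```

View pics/w2.png

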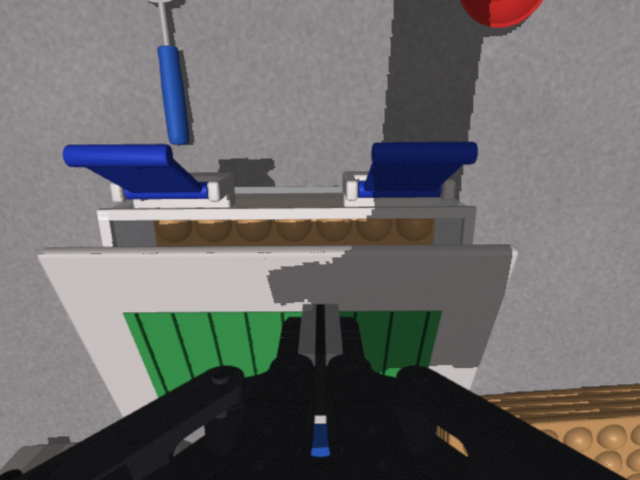

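```bash
python3 - <<'E'
from h import *
from scipy.spatial.transform import Rotation as Ro
s=get_state(); T=np.eye(4); T[:3,:3]=Ro.from_euler('xyz',s['tool_rot']).as_matrix(); T[:3,3]=s['tcp_pos']
c=calibration('wrist'); M=np.linalg.inv(T@c['mount'])
p=[.6259,-.0502,-.0814]
cc=dict(K=c['K'],R=M[:3,:3],t=M[:3,3])
print(proj(cc,W(p,[tip(0,.08),tip(0,-.08),lid(.3145,.186,.144),lid(.3145,.186,-.144)])).round(1))
E
```

```text
[[415.7 151.9]
 [110.6 153.5]
 [513.2 247.8]
 [ 27.7 250. ]]
```

Emit:
move_arm --commands '[{"tx":-0.2,"ty":-0.9,"tz":0,"wx":0,"wy":0,"wz":0,"hand":255},{"tx":-0.2,"ty":0,"tz":1,"wx":0,"wy":0,"wz":0,"hand":255},{"tx":0,"ty":0,"tz":1,"wx":0,"wy":0,"wz":0,"hand":255},{"tx":0,"ty":0,"tz":0.5,"wx":0,"wy":0,"wz":0,"hand":255},{"tx":0,"ty":0,"tz":0,"wx":0,"wy":0,"wz":0,"hand":255}]'

```text
time: 3.95
tcp_pos: [0.5579, -0.0402, 0.1946]
tool_rot: [3.142, -0.002, 3.06]
force: [-0.1, 0.4, 0.7]
grip_width: -0.001
grip_force: 0.0
```

```bash
python3 loc.py
```

```text
3.95 tub frame [-0.0686  0.0044  0.1946] rot [ 3.142e+00 -2.000e-03  3.060e+00] F [-0.11  0.37  0.71] -0.0006249985788463854
```

Emit:
move_arm --commands '[{"tx":0,"ty":0,"tz":0.3,"wx":0,"wy":0,"wz":0,"hand":255},{"tx":0,"ty":0,"tz":0.3,"wx":0,"wy":0,"wz":0,"hand":255},{"tx":0,"ty":0,"tz":0.3,"wx":0,"wy":0,"wz":0,"hand":255},{"tx":0,"ty":0,"tz":0.3,"wx":0,"wy":0,"wz":0,"hand":255},{"tx":0,"ty":0,"tz":0.3,"wx":0,"wy":0,"wz":0,"hand":255},{"tx":0,"ty":0,"tz":0.3,"wx":0,"wy":0,"wz":0,"hand":255},{"tx":0,"ty":0,"tz":0.2,"wx":0,"wy":0,"wz":0,"hand":255},{"tx":0,"ty":0,"tz":0,"wx":0,"wy":0,"wz":0,"hand":255}]'

```text
time: 4.95
tcp_pos: [0.5584, -0.0412, 0.1347]
tool_rot: [-3.141, -0.0, 3.06]
force: [-0.3, -0.6, 0.6]
grip_width: -0.001
grip_force: 0.0
```

```bash
python3 loc.py
```

```text
4.95 tub frame [-0.068   0.0035  0.1347] rot [-3.141 -0.     3.06 ] F [-0.3  -0.57  0.58] -0.0008201939433120323
```

Emit:
move_arm --commands '[{"tx":0,"ty":0,"tz":0.15,"wx":0,"wy":0,"wz":0,"hand":255},{"tx":0,"ty":0,"tz":0.1,"wx":0,"wy":0,"wz":0,"hand":255},{"tx":0,"ty":0,"tz":0.07,"wx":0,"wy":0,"wz":0,"hand":255},{"tx":0,"ty":0,"tz":0,"wx":0,"wy":0,"wz":0,"hand":255}]'

```text
time: 5.45
tcp_pos: [0.5586, -0.0411, 0.1255]
tool_rot: [-3.142, 0.0, 3.06]
force: [0.4, -0.8, -0.1]
grip_width: -0.003
grip_force: 0.0
```

```bash
python3 loc.py
```

```text
5.45 tub frame [-0.0678  0.0036  0.1255] rot [-3.142  0.     3.06 ] F [ 0.37 -0.77 -0.12] -0.0026255373431995485
```

Push on in 1 mm steps until the force shows the lid seated.

Emit:
move_arm --commands '[{"tx":0,"ty":0,"tz":0.04,"wx":0,"wy":0,"wz":0,"hand":255},{"tx":0,"ty":0,"tz":0.04,"wx":0,"wy":0,"wz":0,"hand":255},{"tx":0,"ty":0,"tz":0,"wx":0,"wy":0,"wz":0,"hand":255}]'

```text
time: 5.82
tcp_pos: [0.5587, -0.0411, 0.125]
tool_rot: [3.141, 0.0, 3.06]
force: [-5.3, 0.4, 13.6]
grip_width: 0.002
grip_force: 6.6
```

```bash
python3 loc.py wrist:w3
```

```text
5.825 tub frame [-0.0677  0.0036  0.125 ] rot [3.141 0.    3.06 ] F [-5.28  0.44 13.61] 0.0016748094601778851
```

View pics/w3.png

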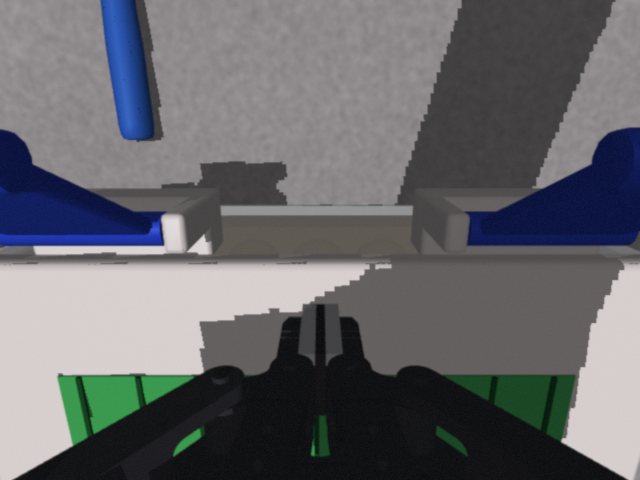

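Emit:
move_arm --commands '[{"tx":0,"ty":0,"tz":-0.3,"wx":0,"wy":0,"wz":0,"hand":255},{"tx":0,"ty":0,"tz":-0.9,"wx":0,"wy":0,"wz":0,"hand":255},{"tx":0,"ty":0,"tz":-0.9,"wx":0,"wy":0,"wz":0,"hand":255},{"tx":0,"ty":0,"tz":-0.9,"wx":0,"wy":0,"wz":0,"hand":255},{"tx":0,"ty":0,"tz":-0.9,"wx":0,"wy":0,"wz":0,"hand":255},{"tx":0.8,"ty":0.54,"tz":0,"wx":0,"wy":0,"wz":0,"hand":255},{"tx":0.8,"ty":0.54,"tz":0,"wx":0,"wy":0,"wz":0,"hand":255},{"tx":0.8,"ty":0.54,"tz":0,"wx":0,"wy":0,"wz":0,"hand":255},{"tx":0.8,"ty":0.54,"tz":0,"wx":0,"wy":0,"wz":0,"hand":255},{"tx":0.8,"ty":0.54,"tz":0,"wx":0,"wy":0,"wz":0,"hand":255},{"tx":0,"ty":0,"tz":0,"wx":0,"wy":0,"wz":0,"hand":255}]'

```text
time: 7.25
tcp_pos: [0.4444, 0.0507, 0.2405]
tool_rot: [3.141, 0.0, 3.063]
force: [0.8, 0.1, -0.3]
grip_width: -0.001
grip_force: 0.0
```

```bash
sed -i 's/-.0502/-.047/' loc.py; python3 loc.py; python3 - <<'E'
import cv2,numpy as np
from h import *
# green-panel / white check: lid angle via top view, arm may occlude; save only
cv2.imwrite('pics/top1.png',capture('top')[:,:,::-1])
E
```

```text
7.25 tub frame [-0.1888  0.0826  0.2405] rot [3.141 0.    3.063] F [ 0.79  0.05 -0.28] -0.0013727571768838921
```

Emit:
move_arm --commands '[{"tx":0,"ty":0,"tz":0.8,"wx":0,"wy":0,"wz":0,"hand":255},{"tx":0,"ty":0,"tz":0.8,"wx":0,"wy":0,"wz":0,"hand":255},{"tx":0,"ty":0,"tz":0.55,"wx":0,"wy":0,"wz":0,"hand":255},{"tx":-0.4,"ty":0,"tz":0,"wx":0,"wy":0,"wz":0,"hand":255},{"tx":-0.4,"ty":0,"tz":0,"wx":0,"wy":0,"wz":0,"hand":255},{"tx":-0.2,"ty":0,"tz":0,"wx":0,"wy":0,"wz":0,"hand":255},{"tx":-0.2,"ty":0,"tz":0,"wx":0,"wy":0,"wz":0,"hand":255},{"tx":-0.2,"ty":0,"tz":0,"wx":0,"wy":0,"wz":0,"hand":255},{"tx":-0.2,"ty":0,"tz":0,"wx":0,"wy":0,"wz":0,"hand":255}]'

```text
time: 8.43
tcp_pos: [0.4937, 0.0455, 0.1759]
tool_rot: [3.141, 0.0, 3.06]
force: [-1.5, 0.1, 1.1]
grip_width: -0.002
grip_force: 0.6
```

```bash
python3 loc.py
```

```text
8.425 tub frame [-0.1393  0.0815  0.1759] rot [3.141 0.    3.06 ] F [-1.46  0.11  1.1 ] -0.0015682735924190117
```

Contact made (1.5 N). I'll carry on past dead centre.

Emit:
move_arm --commands '[{"tx":-0.2,"ty":0,"tz":0,"wx":0,"wy":0,"wz":0,"hand":255},{"tx":-0.2,"ty":0,"tz":0,"wx":0,"wy":0,"wz":0,"hand":255},{"tx":-0.2,"ty":0,"tz":0,"wx":0,"wy":0,"wz":0,"hand":255},{"tx":-0.2,"ty":0,"tz":0,"wx":0,"wy":0,"wz":0,"hand":255},{"tx":-0.2,"ty":0,"tz":0,"wx":0,"wy":0,"wz":0,"hand":255},{"tx":-0.2,"ty":0,"tz":0,"wx":0,"wy":0,"wz":0,"hand":255},{"tx":0,"ty":0,"tz":0,"wx":0,"wy":0,"wz":0,"hand":255},{"tx":0,"ty":0,"tz":0,"wx":0,"wy":0,"wz":0,"hand":255}]'

```text
time: 9.43
tcp_pos: [0.5291, 0.0426, 0.1757]
tool_rot: [-3.142, -0.0, 3.06]
force: [0.6, 0.1, 0.8]
grip_width: -0.004
grip_force: 0.0
```

```bash
python3 loc.py wrist:w4
```

```text
9.425 tub frame [-0.1038  0.0814  0.1757] rot [-3.142 -0.     3.06 ] F [0.62 0.14 0.81] -0.003917236683621282
```

View pics/w4.png

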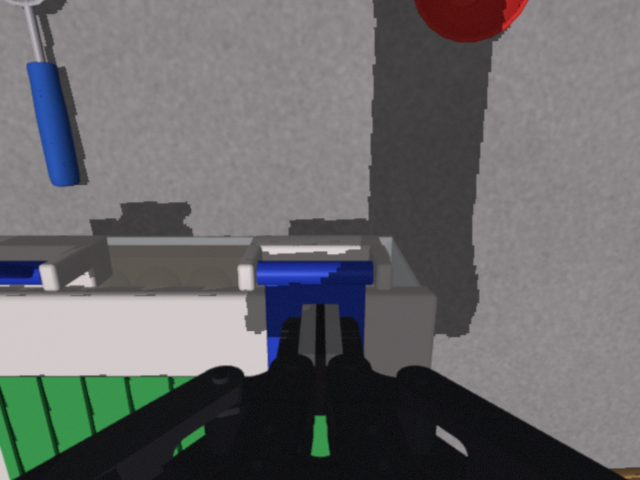

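The left latch has snapped over: its hinge bar is at (315,272), with the paddle lying over the lid. Next I'll retract, move across and do the right latch the same way.

Emit:
move_arm --commands '[{"tx":0.95,"ty":0,"tz":0,"wx":0,"wy":0,"wz":0,"hand":255},{"tx":0.95,"ty":0,"tz":0,"wx":0,"wy":0,"wz":0,"hand":255},{"tx":0.95,"ty":0,"tz":0,"wx":0,"wy":0,"wz":0,"hand":255},{"tx":0,"ty":0,"tz":0,"wx":0,"wy":0,"wz":0,"hand":255},{"tx":0,"ty":-0.9,"tz":0,"wx":0,"wy":0,"wz":0,"hand":255},{"tx":0,"ty":-0.9,"tz":0,"wx":0,"wy":0,"wz":0,"hand":255},{"tx":0,"ty":-0.9,"tz":0,"wx":0,"wy":0,"wz":0,"hand":255},{"tx":0,"ty":-0.9,"tz":0,"wx":0,"wy":0,"wz":0,"hand":255},{"tx":0,"ty":-0.9,"tz":0,"wx":0,"wy":0,"wz":0,"hand":255},{"tx":0,"ty":-0.9,"tz":0,"wx":0,"wy":0,"wz":0,"hand":255},{"tx":0,"ty":0,"tz":0,"wx":0,"wy":0,"wz":0,"hand":255}]'

```text
time: 10.85
tcp_pos: [0.4313, -0.114, 0.1761]
tool_rot: [-3.141, 0.001, 3.056]
force: [0.2, 0.9, 0.2]
grip_width: 0.003
grip_force: 0.0
```

```bash
python3 loc.py
```

```text
10.85 tub frame [-0.1885 -0.0826  0.1761] rot [-3.141e+00  1.000e-03  3.056e+00] F [0.24 0.92 0.15] 0.0033017903809130877
```

Emit:
move_arm --commands '[{"tx":-0.4,"ty":0,"tz":0,"wx":0,"wy":0,"wz":0,"hand":255},{"tx":-0.4,"ty":0,"tz":0,"wx":0,"wy":0,"wz":0,"hand":255},{"tx":-0.2,"ty":0,"tz":0,"wx":0,"wy":0,"wz":0,"hand":255},{"tx":-0.2,"ty":0,"tz":0,"wx":0,"wy":0,"wz":0,"hand":255},{"tx":-0.2,"ty":0,"tz":0,"wx":0,"wy":0,"wz":0,"hand":255},{"tx":-0.2,"ty":0,"tz":0,"wx":0,"wy":0,"wz":0,"hand":255},{"tx":-0.2,"ty":0,"tz":0,"wx":0,"wy":0,"wz":0,"hand":255},{"tx":-0.2,"ty":0,"tz":0,"wx":0,"wy":0,"wz":0,"hand":255},{"tx":-0.2,"ty":0,"tz":0,"wx":0,"wy":0,"wz":0,"hand":255},{"tx":-0.2,"ty":0,"tz":0,"wx":0,"wy":0,"wz":0,"hand":255},{"tx":-0.2,"ty":0,"tz":0,"wx":0,"wy":0,"wz":0,"hand":255},{"tx":-0.2,"ty":0,"tz":0,"wx":0,"wy":0,"wz":0,"hand":255},{"tx":0,"ty":0,"tz":0,"wx":0,"wy":0,"wz":0,"hand":255},{"tx":0,"ty":0,"tz":0,"wx":0,"wy":0,"wz":0,"hand":255}]'

```text
time: 12.6
tcp_pos: [0.5143, -0.1188, 0.1757]
tool_rot: [3.142, -0.0, 3.06]
force: [1.0, 0.4, 1.0]
grip_width: 0.003
grip_force: 0.0
```

Emit:
move_arm --commands '[{"tx":0.95,"ty":0,"tz":0,"wx":0,"wy":0,"wz":0,"hand":255},{"tx":0.95,"ty":0,"tz":0,"wx":0,"wy":0,"wz":0,"hand":255},{"tx":0.95,"ty":0,"tz":0,"wx":0,"wy":0,"wz":0,"hand":255},{"tx":0,"ty":0,"tz":-1,"wx":0,"wy":0,"wz":0,"hand":255},{"tx":0,"ty":0,"tz":-1,"wx":0,"wy":0,"wz":0,"hand":255},{"tx":0,"ty":0,"tz":-1,"wx":0,"wy":0,"wz":0,"hand":255},{"tx":0,"ty":0,"tz":-1,"wx":0,"wy":0,"wz":0,"hand":255},{"tx":0,"ty":0,"tz":0,"wx":0,"wy":0,"wz":0,"hand":255},{"tx":0,"ty":0,"tz":0,"wx":0,"wy":0,"wz":0,"hand":255}]'

```text
time: 13.72
tcp_pos: [0.4287, -0.1117, 0.2952]
tool_rot: [3.141, -0.001, 3.06]
force: [0.2, -0.3, 0.1]
grip_width: -0.001
grip_force: 0.0
```

```bash
python3 loc.py wrist:w5 side:s5; python3 -c "
import cv2,numpy as np
a=cv2.imread('pics/w5.png');b=cv2.imread('pics/s5.png')
a=cv2.resize(a,(400,300));b=cv2.resize(b,(400,353))[:300]
cv2.imwrite('pics/f5.png',np.hstack([a,b]))"
```

```text
13.725 tub frame [-0.1913 -0.0805  0.2952] rot [ 3.141e+00 -1.000e-03  3.060e+00] F [ 0.18 -0.31  0.1 ] -0.0010295273735905432
```

View pics/f5.png

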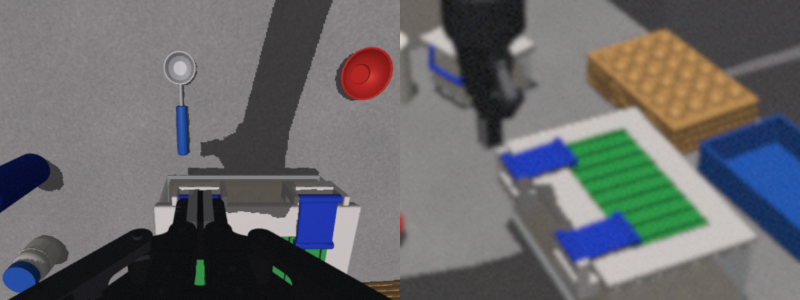

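Both latches lie flat over the shut lid: in the side crop the paddles are at about (540,158) and (600,235). The hand is clear, and the spoon, dish and other things in view are where they were.

```bash
python3 -c "
from station import *
print(sign_off())"
```

```text
the job is handed in; nothing more can be done
None
```

The tub is closed and the job is handed in: I pushed the lid fully shut first, then snapped the left and right latches down over it, and the hand is clear at about 14 s of the 48 s allowed.

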